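# Put the sockets away on the graded post tray

### The job

Move the four sockets from the wooden pin board to the black socket tray, each over the post of its own size, so that they stand in order from the smallest to the largest. Every socket must stand upright and fully down on the tray; leave the ball bearing and the green polishing bar where they lie.

Things in the scene. Friction and masses are not known exactly. Their poses are not given: they have to be found in the camera images.
- socket_14_center (a point): smallest of four steel sockets: cylinder 22 mm across, 50 mm tall, upright, square drive hole on top; point: its centre, z up. Foot open: hex cavity 14 mm across flats, 36 deep. At the start the four stand in a row 60 mm apart, in any order, each over a slim pin (7 mm thick, 28 tall) of a fixed wooden board (262x58, top 22 mm above the bench)
- socket_21_center (a point): second smallest of four steel sockets: cylinder 30 mm across, 52 mm tall, upright, square drive hole on top; point: its centre, z up. Foot open: hex cavity 21 mm across flats, 36 deep. At the start the four stand in a row 60 mm apart, in any order, each over a slim pin (7 mm thick, 28 tall) of a fixed wooden board (262x58, top 22 mm above the bench)
- socket_27_center (a point): second largest of four steel sockets: cylinder 38 mm across, 55 mm tall, upright, square drive hole on top; point: its centre, z up. Foot open: hex cavity 27 mm across flats, 36 deep. At the start the four stand in a row 60 mm apart, in any order, each over a slim pin (7 mm thick, 28 tall) of a fixed wooden board (262x58, top 22 mm above the bench)
- socket_34_center (a point): largest of four steel sockets: cylinder 47 mm across, 60 mm tall, upright, square drive hole on top; point: its centre, z up. Foot open: hex cavity 34 mm across flats, 36 deep. At the start the four stand in a row 60 mm apart, in any order, each over a slim pin (7 mm thick, 28 tall) of a fixed wooden board (262x58, top 22 mm above the bench)
- post_14: smallest of four aluminium posts on the fixed black tray (268x66), for the 22 mm socket: 8.5 mm thick, 30 tall, tapering above 10 mm. Origin: its foot on the tray's top, 16 mm above the bench; z up, x along the row to the larger posts (60 mm apart, in size order). Tray and board lie either side of the bench grinder (285 mm tall), either way round
- post_21: second smallest of four aluminium posts on the fixed black tray (268x66), for the 30 mm socket: 15.5 mm thick, 30 tall, tapering above 10 mm. Origin: its foot on the tray's top, 16 mm above the bench; z up, x along the row to the larger posts (60 mm apart, in size order). Tray and board lie either side of the bench grinder (285 mm tall), either way round
- post_27: second largest of four aluminium posts on the fixed black tray (268x66), for the 38 mm socket: 22.5 mm thick, 30 tall, tapering above 10 mm. Origin: its foot on the tray's top, 16 mm above the bench; z up, x along the row to the larger posts (60 mm apart, in size order). Tray and board lie either side of the bench grinder (285 mm tall), either way round
- post_34: largest of four aluminium posts on the fixed black tray (268x66), for the 47 mm socket: 28.5 mm thick, 30 tall, tapering above 10 mm. Origin: its foot on the tray's top, 16 mm above the bench; z up, x along the row to the larger posts (60 mm apart, in size order). Tray and board lie either side of the bench grinder (285 mm tall), either way round
- ball_bearing: ball bearing, 52 mm across, 15 mm high, lying flat behind the left-hand rack, a bystander; origin at the centre of its underside
- buff_compound: green bar of polishing compound, 48 x 102 x 35 mm, lying near the right of the work, a bystander; origin at the centre of its underside

How it is judged:
At the end, for the whole second after the job is handed in: each socket is over the post of its own size (axes within 7 mm), upright within 0.1 rad, its foot within 3 mm of the tray's top, released and at rest (horizontal distance between socket_14_center and post_14 below 0.007 m and z of socket_14_center in the frame of post_14 below 0.028 m and angle between each of socket_14_center, socket_21_center, socket_27_center, socket_34_center's own z axis and vertical below 0.1 rad and linear speed of each of socket_14, socket_21, socket_27, socket_34 below 0.01 m/s and horizontal distance between socket_21_center and post_21 below 0.007 m and z of socket_21_center in the frame of post_21 below 0.029 m and horizontal distance between socket_27_center and post_27 below 0.007 m and z of socket_27_center in the frame of post_27 below 0.0305 m and horizontal distance between socket_34_center and post_34 below 0.007 m and z of socket_34_center in the frame of post_34 below 0.033 m); the robot touches nothing.
It fails at once if the ball bearing is pushed more than 25 mm from where it lay (distance of ball_bearing from where it was at the start of the episode above 0.025 m).
It fails at once if the green polishing bar is pushed more than 25 mm from where it lay (distance of buff_compound from where it was at the start of the episode above 0.025 m).
It also fails if it takes over 147 s, if anything falls off the work surface, if the arm or the gripper's body presses on something with over 40 N, if the wrist force passes 120 N, or if a joint passes its speed limit or range.

### The arm

A 7-joint arm with a two-finger parallel gripper is mounted at the origin on a cart in front of the work surface, level with it; the furniture and walls round the work are solid. World frame = base frame: x ahead of the robot, y to its left, z up, the work surface at z = 0. Lengths are in m, angles in rad, forces in N, time in s.
With the tool pointing down it reaches from about 0.425 to 0.925 m from the base axis. Payload 6.8 kg.
Tool frame: the origin (TCP) lies on the centre line of the jaws, within the pads' length; the fingertips stand 17 mm ahead of it and the grasp point (between the pads) lies 2 mm behind it; z points along the fingers, x is the direction in which the jaws open and shut, and the axes are right-handed (so a half turn about z gives the same grasp; the last joint's range is limited). The gripper opens to 85 mm and grips with 20 to 120 N. Pads are 22 mm wide; open, the fingers measure 114 mm over their backs; the gripper's body (76 mm by 85 mm) begins 54 mm behind the grasp point. The pads swing forward as they close: fully open they stand 13 mm farther back than shut.
Start: joints at [-1.334, 0.477, 0.022, 1.555, -0.011, 1.109, -0.083], TCP at [0.228, 0.635, 0.248] pointing down, gripper open.
Joint ranges: [-2.96, 2.96], [-0.34, 2.1], [-1.41, 1.46], [0.24, 2.44], [-1.37, 4.51], [0.17, 1.92], [-2.96, 2.96]. Speed limits (rad/s): [2.39, 2.39, 3.14, 3.14, 3.14, 3.14, 3.14].

### API

Orientations are given as a rotation vector (axis times angle).
In Python, from bench import r gives the robot as it stands.
- The arm moves only by the tool arm_command, never from a script. Its argument "increments" is a list of rows, each a list of 3 entries, a list of its own where there are three numbers: the shift along the world's x, y, z in m, then the turn, a rotation vector about the world's x, y, z in rad, then the opening in per cent of the stroke, from 0 (shut) to 100 (fully open). A call has 1 to 10 rows; each row is the pose to reach, as a shift and turn from the pose commanded when the call began; what a row does not reach only later rows make up. A row lasts 1/10 s, in which the tool goes at most 50 mm and 8.59 degrees, less where a joint would pass 70% of its speed; a pose out of reach is approached as far as the arm can. A call with a gripper value outside its range is refused whole. The fingers move at their own pace and stop on an object; "newtons" is the grip in N (left out, the last holds). Time passes only in rows, so rows that repeat a pose let the fingers close. It gives the time, the measured TCP pose, the force and the opening at its end, in the units of the state.
- r.get_obs(): the state, without advancing time (a new reading comes with each control period).
- r.grab_frame(name): name is "scene" or "top" or "wrist"; returns the picture (400x640x3 uint8, blue, green, red); there is no depth.
- r.camera_model(name): a dict with "camera_matrix" (3x3 intrinsics, pixels), "D" ([k1, k2, p1, p2, k3] as OpenCV has them; the pictures are not rectified), "camera_from_world" (4x4, takes a point from world to camera coordinates). Camera axes: x right, y down, z forward; pixel columns grow to the right and rows downward; lengths in m; the calibration is good to about 2 mm. A picture is of the moment at which its call begins: read the wrist's pose just before it. camera_model takes no time and is no camera call; for the wrist camera it gives the pose at the moment of the call.
- r.hand_in(): hands the job in, once; it reports no verdict.
The state is a dict: "clock": time; "joints": joint angles; "qvel": joint speeds; "tau": joint torques, N m; "tcp_pos": TCP position; "orientation": TCP orientation; "contact_force": force on the tool from outside, world axes, zero at the start; "moment": the same for the moment, N m; "grip_width": finger opening in m.
Only numpy, scipy, OpenCV 4.12 (cv2) and the standard library are available. Lean on these libraries where they do the work, as an engineer would, in place of code of your own. Each camera call takes 0.05 s, during which the arm holds its last target. There are 200 camera calls.

## Working session

There is one attempt and no reset: what is moved stays moved. The work goes in short steps, Python scripts to look and compute and a tool call to move; the robot and the scene stay as the last step left them, time stands still between calls to the robot, and variables do not carry over. Pictures are saved under pics/ and viewed, about 12 in all and at most 16, crops included, and the job is handed in when it is done.

Besides the shell and the picture viewer there is one more tool, called after "Request:" as name(argument=value, ...), one argument or row to a line, values as JSON. arm_command: Moves the arm, as the interface text tells. Its arguments: {"type":"object","properties":{"increments":{"type":"array","items":{"type":"array"}},"newtons":{"type":"number"}},"required":["increments"]}

```bash
mkdir -p pics; ls; python3 - <<'E'
from bench import r
import cv2,json
import numpy as np
np.set_printoptions(precision=4,suppress=True)
print(r.get_obs())
for n in("scene","top"):
    cv2.imwrite(f"pics/{n}0.png",r.grab_frame(n)); print(n,r.camera_model(n))
E
```

```text
pics
{'clock': 0.0, 'joints': array([-1.3341,  0.4778,  0.0224,  1.5565, -0.0115,  1.1093, -0.0831]), 'qvel': array([-0.0007, -0.0008, -0.0011,  0.0015, -0.002 , -0.0009, -0.0011]), 'tau': array([  0.0006, -59.6464,   1.6089, -28.1177,   0.0126,   0.0095,
        -0.    ]), 'tcp_pos': array([0.228 , 0.6347, 0.2473]), 'orientation': array([ 2.5686,  1.8068, -0.0023]), 'contact_force': array([0.4407, 0.9157, 0.4109]), 'moment': array([-0.0015, -0.0622,  0.0455]), 'grip_width': 0.08542239400386126}
scene {'camera_matrix': array([[395.1382,   0.    , 322.1418],
       [  0.    , 395.1382, 199.5867],
       [  0.    ,   0.    ,   1.    ]]), 'D': array([-0.0514,  0.    ,  0.    ,  0.    ,  0.    ]), 'camera_from_world': array([[ 0.3823, -0.9238, -0.0223, -0.319 ],
       [-0.4379, -0.1598, -0.8847,  0.2598],
       [ 0.8137,  0.348 , -0.4656,  0.9607],
       [ 0.    ,  0.    ,  0.    ,  1.    ]])}
top {'camera_matrix': array([[384.1579,   0.    , 314.7888],
       [  0.    , 384.1579, 199.7382],
       [  0.    ,   0.    ,   1.    ]]), 'D': array([-0.0298,  0.    ,  0.    ,  0.    ,  0.    ]), 'camera_from_world': array([[-0.0226, -0.9997, -0.0089, -0.0927],
       [-0.9816,  0.0239, -0.1895,  0.5283],
       [ 0.1896,  0.0045, -0.9818,  1.1329],
       [ 0.    ,  0.    ,  0.    ,  1.    ]])}
```

View pics/scene0.png

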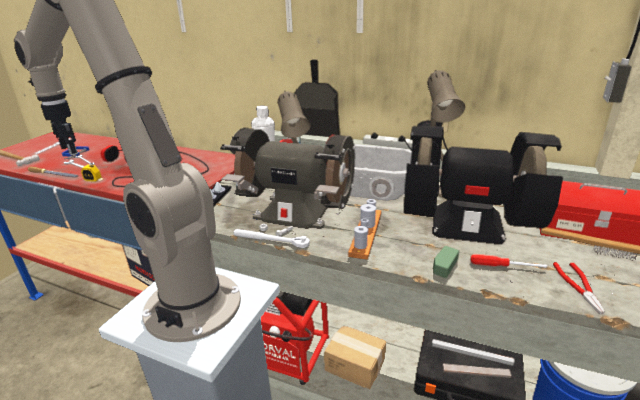

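View pics/top0.png

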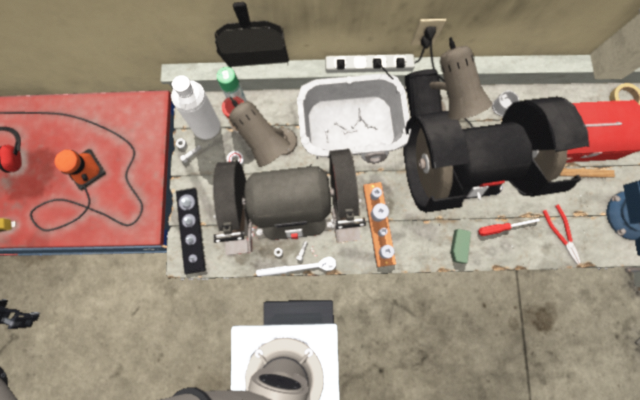

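The pictures show the board with the sockets right of the grinder (top px ~380,225), the tray with its posts on the left (~190,230), the green bar at (461,246) and the bearing at (235,157). I'll enlarge both racks.

```bash
python3 - <<'E'
import cv2,numpy as np
im=cv2.imread("pics/top0.png")
f=lambda x,y:cv2.resize(im[y:y+100,x:x+60],None,fx=6,fy=6,interpolation=cv2.INTER_CUBIC)
cv2.imwrite("pics/crop0.png",np.hstack([f(165,180),f(352,175)]))
E
```

```text
(no output)
```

View pics/crop0.png

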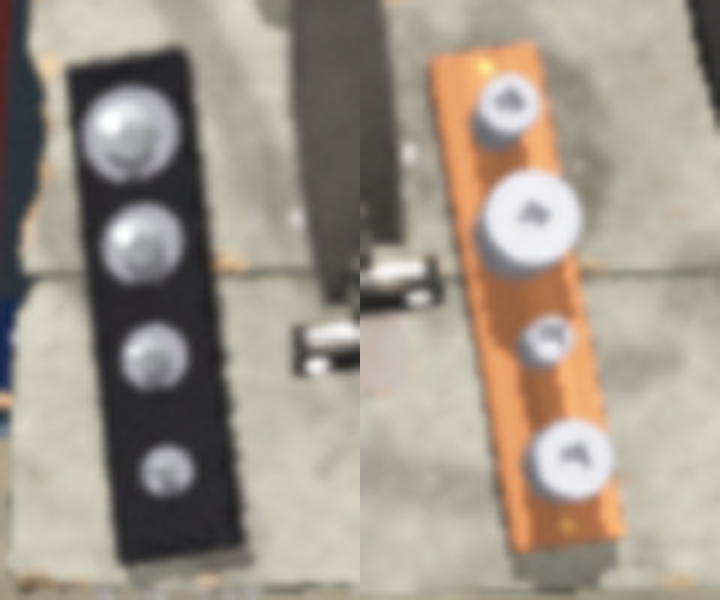

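```bash
cat > h.py <<'E'
import cv2,numpy as np
np.set_printoptions(precision=4,suppress=True)
def unproj(m,uv,z):
    """pixels -> world points on plane(s) z"""
    uv=np.array(uv,float).reshape(-1,1,2); T=np.array(m["camera_from_world"]); R=T[:3,:3]; c=-R.T@T[:3,3]
    n=cv2.undistortPoints(uv,np.array(m["camera_matrix"]),np.array(m["D"])).reshape(-1,2)
    d=np.c_[n,np.ones(len(n))]@R
    return c+d*((np.broadcast_to(z,len(n))-c[2])/d[:,2])[:,None]
def proj(m,P):
    T=np.array(m["camera_from_world"])
    return cv2.projectPoints(np.array(P,float).reshape(-1,1,3),cv2.Rodrigues(T[:3,:3])[0],T[:3,3],np.array(m["camera_matrix"]),np.array(m["D"]))[0].reshape(-1,2)
E
python3 - <<'E'
from bench import r
from h import *
m=r.camera_model("top"); T=m["camera_from_world"]; print("cam",-T[:3,:3].T@T[:3,3])
o=lambda p,x,y:(np.array(p)+.5)/6-.5+[x,y]
s=unproj(m,o([(508-360,102),(532-360,218),(547-360,338),(570-360,460)],352,175),np.array([74,82,72,77])/1e3)
print("sockets 21,34,14,27\n",s)
print("board corners",unproj(m,o([(430-360,57),(537-360,42),(625-360,535),(513-360,553)],352,175),.022))
print("discs@16",unproj(m,o([(131,133),(143,245),(155,357),(167,470)],165,180),.016))
print("discs@46",unproj(m,o([(131,133),(143,245),(155,357),(167,470)],165,180),.046))
c=unproj(m,o([(68,72),(187,50),(243,545),(122,562)],165,180),.016);print("tray",c,c.mean(0))
print("green",unproj(m,[(456,262),(468,262),(470,232),(456,232)],.035))
print("bearing",unproj(m,[(235,157)],.015))
w=r.camera_model("wrist");ob=r.get_obs();Tw=w["camera_from_world"];print(w, "cam",-Tw[:3,:3].T@Tw[:3,3])
print(cv2.Rodrigues(ob["orientation"])[0])
E
```

```text
cam [ 0.3016 -0.1104  1.2116]
sockets 21,34,14,27
 [[ 0.5419 -0.2917  0.074 ]
 [ 0.4812 -0.2992  0.082 ]
 [ 0.4224 -0.305   0.072 ]
 [ 0.3619 -0.3121  0.077 ]]
board corners [[ 0.5783 -0.26    0.022 ]
 [ 0.585  -0.3171  0.022 ]
 [ 0.3262 -0.3478  0.022 ]
 [ 0.3185 -0.2903  0.022 ]]
discs@16 [[0.5359 0.3043 0.016 ]
 [0.4758 0.2955 0.016 ]
 [0.4167 0.2869 0.016 ]
 [0.3581 0.2785 0.016 ]]
discs@46 [[0.5301 0.2939 0.046 ]
 [0.4714 0.2853 0.046 ]
 [0.4138 0.2769 0.046 ]
 [0.3567 0.2687 0.046 ]]
tray [[0.57   0.3396 0.016 ]
 [0.5804 0.2759 0.016 ]
 [0.3191 0.2378 0.016 ]
 [0.3117 0.3002 0.016 ]] [0.4453 0.2884 0.016 ]
green [[ 0.3264 -0.5283  0.035 ]
 [ 0.3255 -0.5648  0.035 ]
 [ 0.4163 -0.5797  0.035 ]
 [ 0.4174 -0.5365  0.035 ]]
bearing [[0.6806 0.1515 0.015 ]]
{'camera_matrix': array([[333.7523,   0.    , 317.9789],
       [  0.    , 333.7523, 205.8209],
       [  0.    ,   0.    ,   1.    ]]), 'D': array([0.0012, 0.    , 0.    , 0.    , 0.    ]), 'camera_from_world': array([[ 0.3384,  0.941 , -0.0021, -0.6739],
       [ 0.9005, -0.3232,  0.2907, -0.038 ],
       [ 0.2729, -0.1003, -0.9568,  0.3799],
       [ 0.    ,  0.    ,  0.    ,  1.    ]])} cam [0.1586 0.66   0.3731]
[[ 0.338   0.9412 -0.0005]
 [ 0.9412 -0.338  -0.0016]
 [-0.0017  0.0001 -1.    ]]
```

The crop gives the order on the board from far to near: 21, 34, 14, 27. On the tray it runs 34, 27, 21, 14. Next I'll look at the tray with the wrist camera.

Request:
arm_command(
  increments=[
    [[0.017,-0.035,0.015],[0,0,0.05],100],
    [[0.034,-0.07,0.03],[0,0,0.1],100],
    [[0.052,-0.105,0.045],[0,0,0.15],100],
    [[0.069,-0.14,0.06],[0,0,0.2],100],
    [[0.086,-0.175,0.06],[0,0,0.25],100],
    [[0.103,-0.21,0.06],[0,0,0.3],100],
    [[0.12,-0.245,0.06],[0,0,0.35],100],
    [[0.138,-0.28,0.06],[0,0,0.4],100],
    [[0.155,-0.315,0.06],[0,0,0.44],100],
    [[0.172,-0.35,0.06],[0,0,0.47],100],
  ],
)

```text
clock: 1.1
tcp_pos: [0.4004, 0.2836, 0.3081]
orientation: [-2.076, -2.357, 0.001]
contact_force: [-0.1, -0.4, 0.1]
grip_width: 0.0859
```

Request:
arm_command(
  increments=[
    [[0,0,0],[0,0,0],100],
    [[0,0,0],[0,0,0],100],
  ],
)

```text
clock: 1.3
tcp_pos: [0.4003, 0.2846, 0.3082]
orientation: [-2.081, -2.353, 0.0]
contact_force: [-0.5, -0.1, 0.1]
grip_width: 0.0856
```

```bash
cat >> h.py <<'E'
def snap(r,name):
    m=r.camera_model("wrist"); im=r.grab_frame("wrist")
    cv2.imwrite(f"pics/{name}.png",im); np.save(f"pics/{name}.npy",m,allow_pickle=True); o=r.get_obs()
    print(o["clock"],o["tcp_pos"],cv2.Rodrigues(o["orientation"])[0][:,1],o["joints"]); return m,im
def load(name): return np.load(f"pics/{name}.npy",allow_pickle=True).item(), cv2.imread(f"pics/{name}.png")
E
python3 - <<'E'
from bench import r
from h import *
snap(r,"tray1")
E
```

```text
1.35 [0.3998 0.2857 0.3082] [ 0.9922  0.1247 -0.0004] [-0.8546  0.1119  0.1174  1.9149 -0.0151  1.1158  0.9645]
```

View pics/tray1.png

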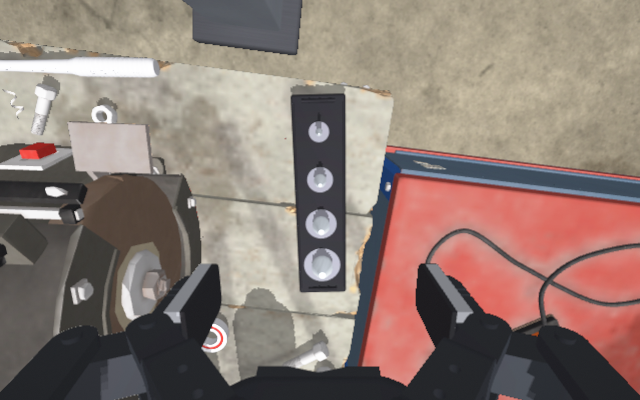

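The wrist view shows the tray with the posts in a row, smallest at (319,131) and largest at (322,265). I'll enlarge it to get the disc centres.

```bash
python3 - <<'E'
from h import *
m,im=load("tray1")
f=lambda x,y:cv2.resize(im[y:y+110,x:x+75],None,fx=5,fy=5,interpolation=cv2.INTER_CUBIC)
cv2.imwrite("pics/trayc.png",np.hstack([f(285,88),f(285,188)]))
E
```

```text
(no output)
```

View pics/trayc.png

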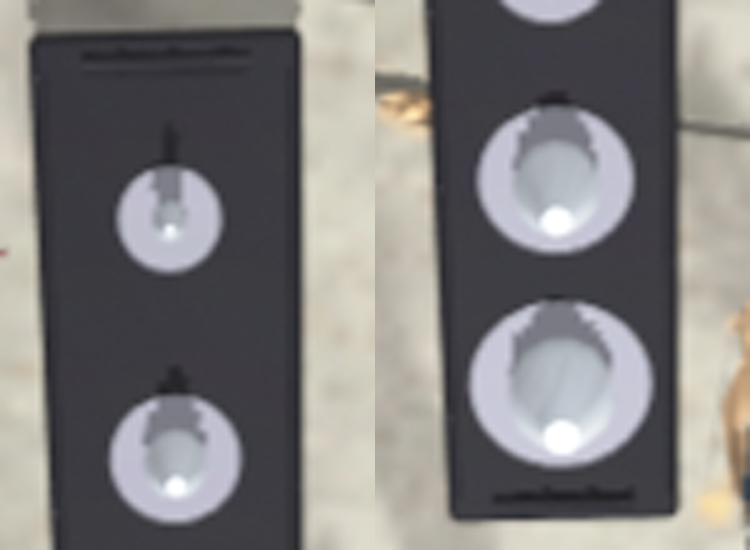

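```bash
python3 - <<'E'
from bench import r
from h import *
m,im=load("tray1")
o=lambda p,x,y:(np.array(p)+.5)/5-.5+[x,y]
uv=np.vstack([o([(169.5,219),(176,459)],285,88),o([(181,178.5),(186,383)],285,188)])
P=unproj(m,uv,.016)
print(P,np.linalg.norm(np.diff(P,axis=0),axis=1))
# fit: equal 60mm spacing line
c=P[:,:2].mean(0); d=P[3,:2]-P[0,:2]; d/=np.linalg.norm(d); print("fit",c+np.outer([-.09,-.03,.03,.09],d),np.degrees(np.arctan2(d[1],d[0])))
co=unproj(m,o([(30,38),(299,30)],285,88).tolist()+o([(677-375,513),(452-375,518)],285,188).tolist(),.016);print(co,co.mean(0))
E
```

```text
[[0.3582 0.2798 0.016 ]
 [0.4176 0.2888 0.016 ]
 [0.4765 0.2974 0.016 ]
 [0.5359 0.3063 0.016 ]] [0.0601 0.0596 0.06  ]
fit [[0.358  0.2798]
 [0.4174 0.2886]
 [0.4767 0.2975]
 [0.5361 0.3063]] 8.484917312439396
[[0.3204 0.2417 0.016 ]
 [0.3109 0.3049 0.016 ]
 [0.5722 0.344  0.016 ]
 [0.5816 0.2809 0.016 ]] [0.4463 0.2929 0.016 ]
```

Request:
arm_command(
  increments=[
    [[0.01,0,0.045],[0,0,0],100],
    [[0.02,-0.02,0.08],[0,0,0],100],
    [[0.03,-0.065,0.085],[0,0,0],100],
    [[0.04,-0.11,0.085],[0,0,0],100],
    [[0.05,-0.155,0.085],[0,0,0],100],
    [[0.06,-0.2,0.085],[0,0,0],100],
    [[0.06,-0.245,0.085],[0,0,0],100],
    [[0.06,-0.29,0.085],[0,0,0],100],
    [[0.06,-0.335,0.085],[0,0,0],100],
    [[0.06,-0.38,0.085],[0,0,0],100],
  ],
)

```text
clock: 2.35
tcp_pos: [0.4604, -0.0947, 0.3934]
orientation: [2.074, 2.359, 0.001]
contact_force: [0.9, -0.2, -0.4]
grip_width: 0.0856
```

Request:
arm_command(
  increments=[
    [[-0.01,-0.045,0],[0,0,0],100],
    [[-0.02,-0.09,-0.02],[0,0,0],100],
    [[-0.03,-0.135,-0.04],[0,0,0],100],
    [[-0.045,-0.18,-0.06],[0,0,0],100],
    [[-0.06,-0.21,-0.085],[0,0,0],100],
    [[-0.06,-0.21,-0.085],[0,0,0],100],
    [[-0.06,-0.21,-0.085],[0,0,0],100],
  ],
)

```text
clock: 3.05
tcp_pos: [0.4006, -0.304, 0.3078]
orientation: [-2.077, -2.355, 0.001]
contact_force: [0.2, 0.9, -0.2]
grip_width: 0.0855
```

```bash
python3 - <<'E'
from bench import r
from h import *
m,im=snap(r,"board1")
# crop of where the sockets should be
uv=proj(m,[[.542,-.292,.074],[.481,-.299,.082],[.4224,-.305,.072],[.362,-.312,.077]]);print(uv)
x=int(uv[:,0].mean())-42; ys=int(uv[:,1].min())-30; print(x,ys)
f=lambda x,y:cv2.resize(im[y:y+115,x:x+80],None,fx=5,fy=5,interpolation=cv2.INTER_CUBIC)
cv2.imwrite("pics/boardc.png",np.hstack([f(x,ys),f(x,ys+100)]))
E
```

```text
3.1 [ 0.4015 -0.3034  0.3083] [ 0.9919  0.1272 -0.0001] [-0.1467  0.1478  0.7586  1.9211 -0.1131  1.1156  2.3547]
[[313.348  289.796 ]
 [313.6178 245.9346]
 [314.7361 193.7884]
 [315.0851 139.0852]]
272 109
```

View pics/boardc.png

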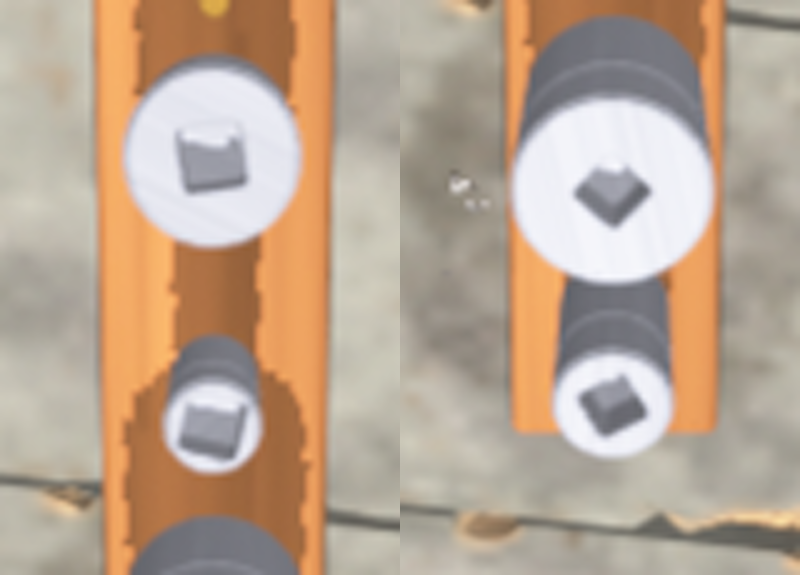

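```bash
python3 - <<'E'
from h import *
m,im=load("board1")
o=lambda p,x,y:(np.array(p)+.5)/5-.5+[x,y]
uv=np.vstack([o([(213,157),(212,427)],272,109),o([(213,190),(214,404)],272,209)])
P=unproj(m,uv,np.array([77,72,82,74])/1e3)
print("27,14,34,21\n",P,np.linalg.norm(np.diff(P,axis=0),axis=1))
E
```

```text
27,14,34,21
 [[ 0.3631 -0.3128  0.077 ]
 [ 0.4227 -0.3058  0.072 ]
 [ 0.4817 -0.2982  0.082 ]
 [ 0.5413 -0.2908  0.074 ]] [0.0603 0.0603 0.0606]
```

View pics/board1.png

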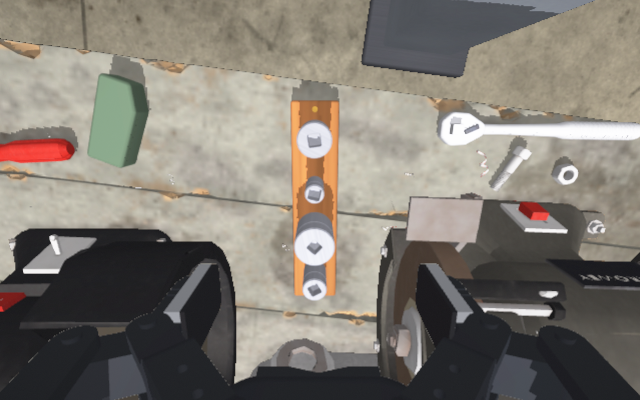

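Both racks lie in a gap between two grinders. The black one's guard edge is at px 235 and the near one's at px 380. I'll check the clearances near the far socket.

```bash
python3 - <<'E'
from bench import r
from h import *
m,im=load("board1");t=r.camera_model("top")
for z in(.08,.12,.16,.2,.24,.28):
    print(z,"blackW",unproj(m,[(235,290)],z)[0,:2],"blackT",unproj(t,[(404,165),(407,200)],z)[:,:2].ravel(),"grW",unproj(m,[(381,240),(378,300)],z)[:,:2].ravel(),"grT",unproj(t,[(357,160),(360,215)],z)[:,:2].ravel())
E
```

```text
0.08 blackW [ 0.5504 -0.3854] blackT [ 0.6215 -0.3799  0.5127 -0.3816] grW [ 0.465  -0.2235  0.5425 -0.2131] grT [ 0.6409 -0.2371  0.4707 -0.2386]
0.12 blackW [ 0.5252 -0.3773] blackT [ 0.6102 -0.3704  0.5052 -0.372 ] grW [ 0.4495 -0.2336  0.5182 -0.2244] grT [ 0.6289 -0.2326  0.4647 -0.2341]
0.16 blackW [ 0.5    -0.3691] blackT [ 0.5989 -0.3608  0.4977 -0.3624] grW [ 0.4339 -0.2438  0.4939 -0.2358] grT [ 0.6169 -0.2282  0.4587 -0.2296]
0.2 blackW [ 0.4748 -0.3609] blackT [ 0.5876 -0.3513  0.4903 -0.3528] grW [ 0.4184 -0.254   0.4696 -0.2471] grT [ 0.6049 -0.2237  0.4527 -0.225 ]
0.24 blackW [ 0.4496 -0.3528] blackT [ 0.5763 -0.3418  0.4828 -0.3432] grW [ 0.4028 -0.2641  0.4453 -0.2585] grT [ 0.5929 -0.2192  0.4468 -0.2205]
0.28 blackW [ 0.4244 -0.3446] blackT [ 0.565  -0.3323  0.4754 -0.3337] grW [ 0.3873 -0.2743  0.4209 -0.2698] grT [ 0.5809 -0.2147  0.4408 -0.216 ]
```

Clearances are about 15–40 mm on each side with the jaws partly open, which is enough. First up is the 14 socket, at (0.4227, -0.3058).

Request:
arm_command(
  increments=[
    [[0.01,0,-0.03],[0,0,0],50],
    [[0.023,-0.001,-0.075],[0,0,0],50],
    [[0.023,-0.001,-0.12],[0,0,0],50],
    [[0.023,-0.001,-0.165],[0,0,0],50],
    [[0.023,-0.001,-0.21],[0,0,0],50],
    [[0.023,-0.001,-0.24],[0,0,0],50],
    [[0.023,-0.001,-0.2525],[0,0,0],50],
    [[0.023,-0.001,-0.2525],[0,0,0],50],
  ],
  newtons=50,
)

```text
clock: 3.9
tcp_pos: [0.424, -0.3041, 0.055]
orientation: [-2.074, -2.357, -0.001]
contact_force: [0.3, -0.7, 0.4]
grip_width: 0.0429
```

Request:
arm_command(
  increments=[
    [[0,0,0],[0,0,0],0],
    [[0,0,0],[0,0,0],0],
    [[0,0,0],[0,0,0],0],
    [[0,0,0],[0,0,0],0],
    [[0,0,0],[0,0,0],0],
    [[0,0,0],[0,0,0],0],
  ],
)

```text
clock: 4.5
tcp_pos: [0.4248, -0.3061, 0.0576]
orientation: [2.076, 2.354, 0.003]
contact_force: [0.7, 1.4, 9.6]
grip_width: 0.0206
```

Request:
arm_command(
  increments=[
    [[0,0,0.01],[0,0,0],0],
    [[0,0,0.03],[0,0,0],0],
    [[0,0,0.07],[0,0,0],0],
    [[0,0,0.115],[0,0,0],0],
    [[0,0,0.16],[0,0,0],0],
    [[0,0,0.205],[0,0,0],0],
    [[0,0,0.25],[0,0,0],0],
    [[0,0,0.295],[0,0,0],0],
    [[0.01,0.01,0.335],[0,0,0],0],
    [[0.02,0.03,0.345],[0,0,0],0],
  ],
)

```text
clock: 5.5
tcp_pos: [0.4432, -0.2784, 0.4063]
orientation: [2.079, 2.346, 0.005]
contact_force: [0.4, 0.6, -1.8]
grip_width: 0.0207
```

Request:
arm_command(
  increments=[
    [[0.01,0.04,0],[0,0,0],0],
    [[0.02,0.08,0],[0,0,0],0],
    [[0.02,0.125,0],[0,0,0],0],
    [[0.02,0.17,0],[0,0,0],0],
    [[0.02,0.215,0],[0,0,0],0],
    [[0.02,0.26,0],[0,0,0],0],
    [[0.02,0.305,0],[0,0,0],0],
    [[0.02,0.35,0],[0,0,0],0],
    [[0.01,0.395,0],[0,0,0],0],
    [[0,0.44,0],[0,0,0],0],
  ],
)

```text
clock: 6.5
tcp_pos: [0.4423, 0.1651, 0.4014]
orientation: [2.08, 2.354, 0.001]
contact_force: [1.8, 1.0, -1.4]
grip_width: 0.0205
```

Request:
arm_command(
  increments=[
    [[-0.015,0.04,0],[0,0,0],0],
    [[-0.035,0.08,0],[0,0,0],0],
    [[-0.06,0.105,-0.02],[0,0,0],0],
    [[-0.085,0.116,-0.05],[0,0,0],0],
    [[-0.085,0.116,-0.095],[0,0,0],0],
    [[-0.085,0.116,-0.14],[0,0,0],0],
    [[-0.085,0.116,-0.185],[0,0,0],0],
    [[-0.085,0.116,-0.23],[0,0,0],0],
    [[-0.085,0.116,-0.26],[0,0,0],0],
    [[-0.085,0.116,-0.26],[0,0,0],0],
  ],
)

```text
clock: 7.5
tcp_pos: [0.3562, 0.2778, 0.1382]
orientation: [2.078, 2.355, -0.012]
contact_force: [-1.0, -0.2, -0.3]
grip_width: 0.0206
```

```bash
python3 - <<'E'
from bench import r
from h import *
m,im=snap(r,"p14")
print(r.get_obs()["contact_force"],r.get_obs()["grip_width"])
cv2.imwrite("pics/p14c.png",cv2.resize(im[60:380,150:500],None,fx=2,fy=1.8))
E
```

```text
7.55 [0.3575 0.2791 0.1403] [ 0.9922  0.1243 -0.0023] [-0.9256  0.2673  0.144   2.1747 -0.0573  0.7066  0.9525]
[-0.445  -0.0129 -0.1122] 0.02059876755345364
```

View pics/p14c.png

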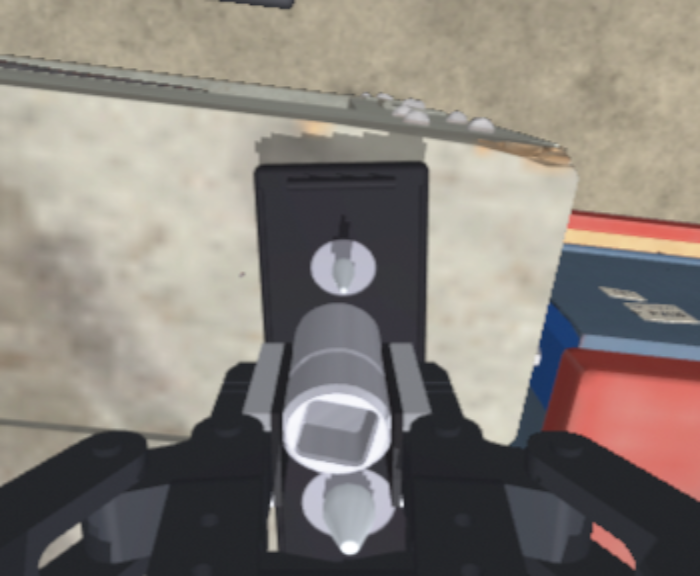

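```bash
python3 - <<'E'
from h import *
m,im=load("p14")
f=lambda p:(p[0]/2+150,p[1]/1.8+60)
print("top",unproj(m,[f((335,432))],.138+.017),"disc14, disc21",unproj(m,[f((343,267)),f((349,500))],.016))
E
```

```text
top [[0.3522 0.277  0.155 ]] disc14, disc21 [[0.3587 0.28   0.016 ]
 [0.4765 0.2977 0.016 ]]
```

```bash
python3 - <<'E'
from h import *
m,im=load("p14")
S=4; x0,y0=250,200
c=cv2.resize(im[y0:y0+140,x0:x0+140],None,fx=S,fy=S,interpolation=cv2.INTER_CUBIC)
t=np.linspace(0,2*np.pi,60)
def circ(x,y,z,rad,col):
    p=proj(m,np.c_[x+rad*np.cos(t),y+rad*np.sin(t),np.full(60,z)]); cv2.polylines(c,[np.int32((p-[x0,y0]+.5)*S)],True,col,1)
for x,col in((.358,(0,0,255)),(.353,(0,255,0))):
    circ(x,.2785,.1525,.011,col); circ(x,.2785,.1025,.011,col)
circ(.358,.2798,.016,.0145,(255,0,0))
cv2.imwrite("pics/ov.png",c)
E
```

```text
(no output)
```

View pics/ov.png

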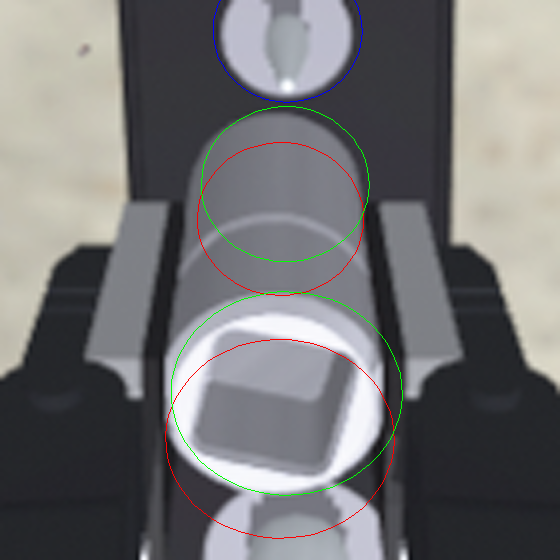

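```bash
python3 - <<'E'
from h import *
m,im=load("p14")
g=lambda p:((p[0]+.5)/4-.5+250,(p[1]+.5)/4-.5+200)
T=np.array(m["camera_from_world"])
for z in (.119,.121,.123,.125): print(z,unproj(m,[g((170,204)),g((380,204))],z)[:,:2].ravel())
tc=np.array([.3575,.2791,.1390]); ty=np.array([.9922,.1243,0]); tx=np.array([-.1243,.9922,0])*1
for s in(-1,1): print(proj(m,[tc+ty*-.011+tx*s*.011+[0,0,-.017]])*1)
print([g((170,204)),g((380,204))])
E
```

```text
0.119 [0.35   0.2644 0.3469 0.289 ]
0.121 [0.3491 0.2645 0.346  0.2888]
0.123 [0.3482 0.2645 0.3451 0.2885]
0.125 [0.3473 0.2646 0.3443 0.2882]
[[297.2758 249.8406]]
[[344.8009 249.9392]]
[(292.125, 250.625), (344.625, 250.625)]
```

Request:
arm_command(
  increments=[
    [[0.002,0.0005,-0.02],[0,0,0],0],
    [[0.004,0.001,-0.045],[0,0,0],0],
    [[0.004,0.001,-0.05],[0,0,0],0],
    [[0.004,0.001,-0.05],[0,0,0],0],
  ],
)

```text
clock: 7.95
tcp_pos: [0.3627, 0.2816, 0.092]
orientation: [2.078, 2.356, 0.001]
contact_force: [0.4, -0.1, -0.5]
grip_width: 0.0204
```

```bash
cat >> h.py <<'E'
def overlay(m,im,name,x,y,top,H,rad,post,pr,S=4,box=(240,180,160,140)):
    x0,y0,w,h=box
    c=cv2.resize(im[y0:y0+h,x0:x0+w],None,fx=S,fy=S,interpolation=cv2.INTER_CUBIC); t=np.linspace(0,2*np.pi,60)
    for X,Y,z,q,col in((x,y,top,rad,(0,0,255)),(x,y,top-H,rad,(0,0,255)),(*post,.016,pr,(255,0,0))):
        p=proj(m,np.c_[X+q*np.cos(t),Y+q*np.sin(t),np.full(60,z)]); cv2.polylines(c,[np.int32((p-[x0,y0]+.5)*S)],True,col,1)
    cv2.imwrite(f"pics/{name}.png",c)
E
python3 - <<'E'
from bench import r
from h import *
m,im=snap(r,"p14b"); o=r.get_obs(); print(o["contact_force"])
x,y,z=.358,.2795,.090
overlay(m,im,"ov2",x,y,z+.0145,.05,.011,(.3585,.280),.0125,box=(240,130,160,145))
E
```

```text
8.0 [0.3629 0.2818 0.0924] [0.9922 0.1246 0.0015] [-0.9056  0.361   0.1296  2.1963 -0.0825  0.5868  0.9801]
[-0.5967  0.5291 -0.9872]
```

View pics/ov2.png

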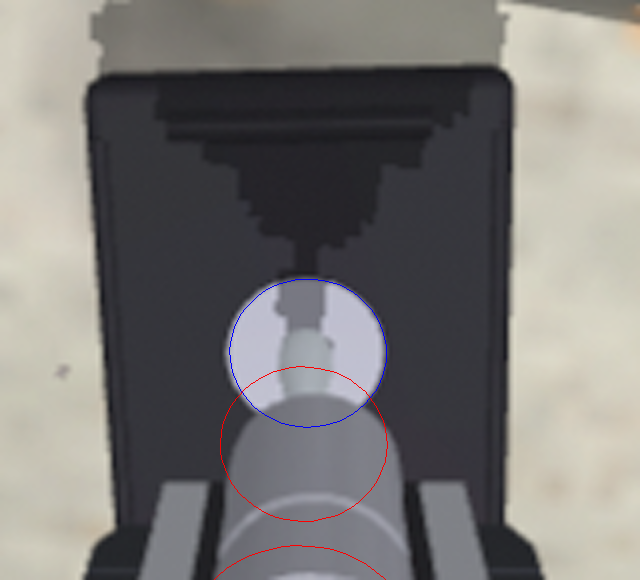

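The foot is about 1.5 mm past the post in x and 1 mm in y. I'll correct that and lower.

Request:
arm_command(
  increments=[
    [[-0.0015,-0.001,-0.005],[0,0,0],0],
    [[-0.0015,-0.001,-0.015],[0,0,0],0],
    [[-0.0015,-0.001,-0.025],[0,0,0],0],
    [[-0.0015,-0.001,-0.033],[0,0,0],0],
    [[-0.0015,-0.001,-0.038],[0,0,0],0],
    [[-0.0015,-0.001,-0.038],[0,0,0],0],
  ],
)

```text
clock: 8.6
tcp_pos: [0.3604, 0.28, 0.052]
orientation: [-2.078, -2.356, 0.002]
contact_force: [0.4, 0.6, 0.1]
grip_width: 0.0204
```

Request:
arm_command(
  increments=[
    [[0,0,-0.001],[0,0,0],0],
    [[0,0,-0.002],[0,0,0],0],
    [[0,0,-0.003],[0,0,0],0],
    [[0,0,-0.003],[0,0,0],0],
  ],
)

```text
clock: 9.0
tcp_pos: [0.3608, 0.2803, 0.0514]
orientation: [-2.078, -2.355, -0.0]
contact_force: [-5.3, -4.7, 25.4]
grip_width: 0.0206
```

Request:
arm_command(
  increments=[
    [[0,0,0.002],[0,0,0],0],
    [[0,0,0.002],[0,0,0],50],
    [[0,0,0.002],[0,0,0],50],
    [[0,0,0.002],[0,0,0],50],
    [[0,0,0.01],[0,0,0],50],
    [[0,0,0.04],[0,0,0],50],
    [[0,0,0.085],[0,0,0],50],
    [[0,0,0.13],[0,0,0],50],
    [[0,0,0.175],[0,0,0],50],
    [[0,0,0.22],[0,0,0],50],
  ],
)

```text
clock: 10.0
tcp_pos: [0.3603, 0.2798, 0.2722]
orientation: [2.079, 2.356, 0.001]
contact_force: [1.1, 1.6, -0.7]
grip_width: 0.0427
```

```bash
python3 - <<'E'
from bench import r
from h import *
m,im=snap(r,"a14")
overlay(m,im,"ov3",.3585,.280,.066,.05,.011,(.417,.2886),.0175,S=4,box=(230,100,180,145))
E
```

```text
10.05 [0.3632 0.2823 0.2793] [0.9923 0.1239 0.0087] [-0.9543  0.0745  0.168   2.0265 -0.0153  1.0301  0.9161]
```

View pics/ov3.png

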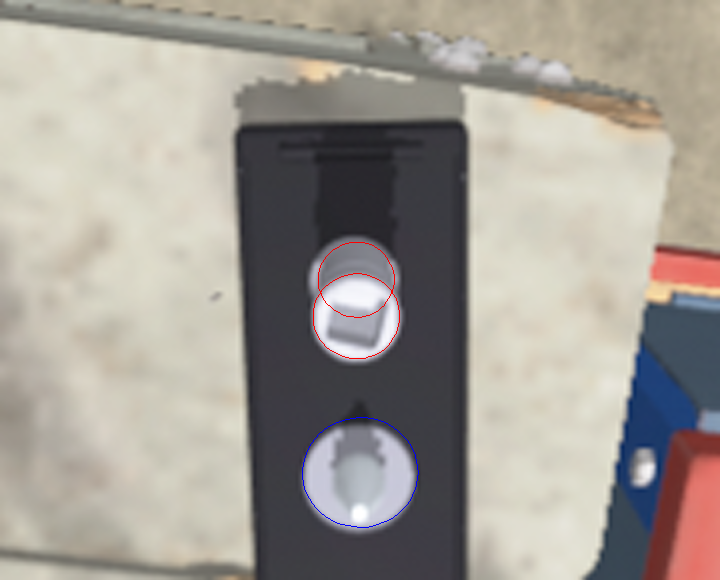

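Socket 14 is seated and matches the overlay. Next is socket 21.

Request:
arm_command(
  increments=[
    [[0.01,0,0.045],[0,0,0],55],
    [[0.03,-0.01,0.09],[0,0,0],55],
    [[0.06,-0.04,0.105],[0,0,0],55],
    [[0.085,-0.08,0.105],[0,0,0],55],
    [[0.1,-0.125,0.105],[0,0,0],55],
    [[0.1,-0.17,0.105],[0,0,0],55],
    [[0.1,-0.215,0.105],[0,0,0],55],
    [[0.1,-0.26,0.105],[0,0,0],55],
    [[0.1,-0.305,0.105],[0,0,0],55],
    [[0.1,-0.35,0.105],[0,0,0],55],
  ],
)

```text
clock: 11.05
tcp_pos: [0.46, -0.0717, 0.375]
orientation: [-2.078, -2.356, -0.001]
contact_force: [0.5, 0.0, 0.6]
grip_width: 0.0469
```

Request:
arm_command(
  increments=[
    [[0,-0.045,0],[0,0,0],55],
    [[0,-0.09,0],[0,0,0],55],
    [[0.01,-0.135,0],[0,0,0],55],
    [[0.035,-0.175,0],[0,0,0],55],
    [[0.06,-0.205,-0.01],[0,0,0],55],
    [[0.081,-0.221,-0.03],[0,0,0],55],
    [[0.081,-0.221,-0.075],[0,0,0],55],
    [[0.081,-0.221,-0.12],[0,0,0],55],
    [[0.081,-0.221,-0.165],[0,0,0],55],
    [[0.081,-0.221,-0.194],[0,0,0],55],
  ],
)

```text
clock: 12.05
tcp_pos: [0.5401, -0.2897, 0.1774]
orientation: [-2.076, -2.353, 0.002]
contact_force: [0.4, 1.3, 0.2]
grip_width: 0.0471
```

```bash
python3 - <<'E'
from bench import r
from h import *
m,im=snap(r,"g21")
x0,y0,S=240,200,4
overlay(m,im,"ov4",.5413,-.2908,.074,.052,.015,(.5413,-.2908),.001,box=(230,160,180,150))
E
```

```text
12.1 [ 0.5384 -0.2884  0.1737] [ 0.9921  0.1252 -0.0086] [-0.0928  0.5315  0.6643  1.8115 -0.3942  0.9451  2.4394]
```

View pics/ov4.png

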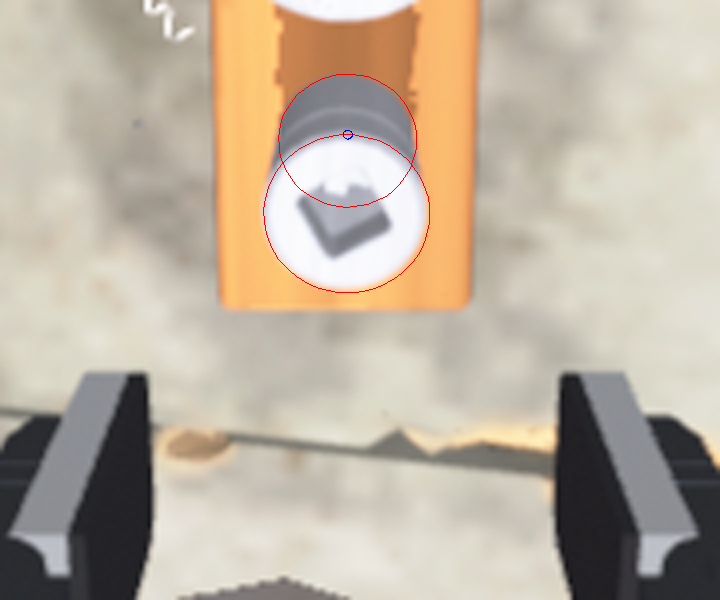

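The predicted and seen socket agree to within 0.5 mm. I'll descend and grip.

Request:
arm_command(
  increments=[
    [[0,0,-0.04],[0,0,0],55],
    [[0,0,-0.08],[0,0,0],55],
    [[0,0,-0.11],[0,0,0],55],
    [[0,0,-0.123],[0,0,0],55],
    [[0,0,-0.123],[0,0,0],0],
    [[0,0,-0.123],[0,0,0],0],
    [[0,0,-0.123],[0,0,0],0],
    [[0,0,-0.123],[0,0,0],0],
    [[0,0,-0.123],[0,0,0],0],
  ],
  newtons=60,
)

```text
clock: 13.0
tcp_pos: [0.5421, -0.2908, 0.0587]
orientation: [2.077, 2.355, 0.001]
contact_force: [-0.5, 0.9, -2.1]
grip_width: 0.0288
```

Request:
arm_command(
  increments=[
    [[0,0,0.01],[0,0,0],0],
    [[0,0,0.03],[0,0,0],0],
    [[0,0,0.07],[0,0,0],0],
    [[0,0,0.115],[0,0,0],0],
    [[0,0,0.16],[0,0,0],0],
    [[0,0,0.205],[0,0,0],0],
    [[0,0,0.25],[0,0,0],0],
    [[0,0,0.295],[0,0,0],0],
    [[-0.02,0.01,0.335],[0,0,0],0],
    [[-0.04,0.03,0.343],[0,0,0],0],
  ],
)

```text
clock: 14.0
tcp_pos: [0.5017, -0.2638, 0.4064]
orientation: [2.077, 2.346, 0.003]
contact_force: [-0.0, -0.1, -1.2]
grip_width: 0.0288
```

Request:
arm_command(
  increments=[
    [[-0.02,0.04,0],[0,0,0],0],
    [[-0.04,0.08,0],[0,0,0],0],
    [[-0.04,0.125,0],[0,0,0],0],
    [[-0.04,0.17,0],[0,0,0],0],
    [[-0.04,0.215,0],[0,0,0],0],
    [[-0.04,0.26,0],[0,0,0],0],
    [[-0.04,0.305,0],[0,0,0],0],
    [[-0.04,0.35,0],[0,0,0],0],
    [[-0.04,0.395,0],[0,0,0],0],
    [[-0.05,0.44,0],[0,0,0],0],
  ],
)

```text
clock: 15.0
tcp_pos: [0.4517, 0.1802, 0.4015]
orientation: [2.08, 2.354, 0.001]
contact_force: [0.8, 0.4, -2.0]
grip_width: 0.0285
```

Request:
arm_command(
  increments=[
    [[-0.015,0.045,0],[0,0,0],0],
    [[-0.025,0.085,-0.005],[0,0,0],0],
    [[-0.033,0.1095,-0.03],[0,0,0],0],
    [[-0.033,0.1095,-0.075],[0,0,0],0],
    [[-0.033,0.1095,-0.12],[0,0,0],0],
    [[-0.033,0.1095,-0.165],[0,0,0],0],
    [[-0.033,0.1095,-0.21],[0,0,0],0],
    [[-0.033,0.1095,-0.255],[0,0,0],0],
    [[-0.033,0.1095,-0.29],[0,0,0],0],
    [[-0.033,0.1095,-0.305],[0,0,0],0],
  ],
)

```text
clock: 16.0
tcp_pos: [0.4173, 0.2872, 0.0933]
orientation: [2.079, 2.355, -0.007]
contact_force: [-0.5, 0.5, -1.5]
grip_width: 0.0285
```

Request:
arm_command(
  increments=[
    [[0,0,0],[0,0,0],0],
    [[0,0,0],[0,0,0],0],
  ],
)

```text
clock: 16.2
tcp_pos: [0.4193, 0.2888, 0.0967]
orientation: [2.078, 2.355, 0.001]
contact_force: [0.9, 0.1, -1.6]
grip_width: 0.0288
```

```bash
python3 - <<'E'
from bench import r
from h import *
m,im=snap(r,"p21")
z=.0965+.0155
overlay(m,im,"ov5",.4175,.2886,z,.052,.015,(.4174,.2886),.0166,box=(235,140,170,145))
E
```

```text
16.25 [0.4196 0.2892 0.0972] [0.9922 0.1244 0.002 ] [-0.9035  0.4217  0.2181  2.0866 -0.1476  0.6451  1.1097]
```

View pics/ov5.png

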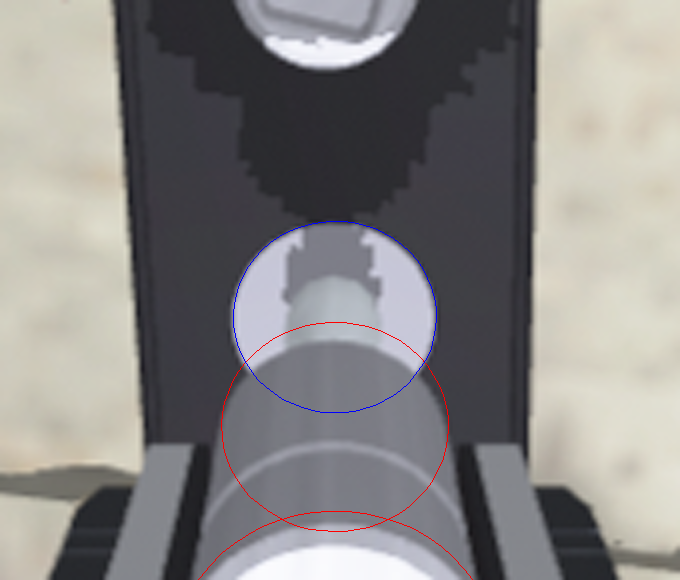

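Request:
arm_command(
  increments=[
    [[-0.001,0,-0.01],[0,0,0],0],
    [[-0.001,0,-0.02],[0,0,0],0],
    [[-0.001,0,-0.03],[0,0,0],0],
    [[-0.001,0,-0.038],[0,0,0],0],
    [[-0.001,0,-0.042],[0,0,0],0],
    [[-0.001,0,-0.044],[0,0,0],0],
    [[-0.001,0,-0.046],[0,0,0],0],
  ],
)

```text
clock: 16.95
tcp_pos: [0.4175, 0.2884, 0.0517]
orientation: [-2.078, -2.354, 0.002]
contact_force: [-11.9, -8.4, 52.5]
grip_width: 0.0283
```

Request:
arm_command(
  increments=[
    [[0,0,0.003],[0,0,0],0],
    [[0,0,0.003],[0,0,0],55],
    [[0,0,0.003],[0,0,0],55],
    [[0,0,0.003],[0,0,0],55],
    [[0,0,0.012],[0,0,0],55],
    [[0,0,0.045],[0,0,0],55],
    [[0,0,0.09],[0,0,0],55],
    [[0,0,0.135],[0,0,0],55],
    [[0,0,0.18],[0,0,0],55],
    [[0,0,0.225],[0,0,0],55],
  ],
)

```text
clock: 17.95
tcp_pos: [0.4174, 0.2883, 0.2773]
orientation: [2.079, 2.356, 0.001]
contact_force: [0.9, 0.6, -1.2]
grip_width: 0.047
```

```bash
python3 - <<'E'
from bench import r
from h import *
m,im=snap(r,"a21")
overlay(m,im,"ov6",.4175,.2886,.068,.052,.015,(.4767,.2975),.0205,S=4,box=(230,100,180,200))
E
```

```text
18.0 [0.4205 0.2905 0.2846] [0.9923 0.1238 0.0093] [-0.9718  0.161   0.2782  1.9215 -0.0519  1.054   1.023 ]
```

Request:
arm_command(
  increments=[
    [[0.005,0,0.045],[0,0,0],75],
    [[0.02,-0.01,0.09],[0,0,0],75],
    [[0.03,-0.04,0.105],[0,0,0],75],
    [[0.043,-0.085,0.105],[0,0,0],75],
    [[0.043,-0.13,0.105],[0,0,0],75],
    [[0.043,-0.175,0.105],[0,0,0],75],
    [[0.043,-0.22,0.105],[0,0,0],75],
    [[0.043,-0.265,0.105],[0,0,0],75],
    [[0.043,-0.31,0.105],[0,0,0],75],
    [[0.043,-0.355,0.105],[0,0,0],75],
  ],
)

```text
clock: 19.0
tcp_pos: [0.46, -0.0682, 0.3801]
orientation: [-2.078, -2.356, -0.001]
contact_force: [-0.3, 0.3, -0.6]
grip_width: 0.0642
```

Request:
arm_command(
  increments=[
    [[0,-0.045,0],[0,0,0],75],
    [[0,-0.09,0],[0,0,0],75],
    [[0,-0.135,0],[0,0,0],75],
    [[0.01,-0.18,0],[0,0,0],75],
    [[0.021,-0.215,-0.02],[0,0,0],75],
    [[0.021,-0.2315,-0.055],[0,0,0],75],
    [[0.021,-0.2315,-0.1],[0,0,0],75],
    [[0.021,-0.2315,-0.145],[0,0,0],75],
    [[0.021,-0.2315,-0.19],[0,0,0],75],
    [[0.021,-0.2315,-0.23],[0,0,0],75],
  ],
)

```text
clock: 20.0
tcp_pos: [0.4811, -0.2973, 0.1478]
orientation: [-2.078, -2.355, 0.0]
contact_force: [0.8, 0.9, 0.0]
grip_width: 0.0638
```

Request:
arm_command(
  increments=[
    [[0,0,-0.03],[0,0,0],75],
    [[0,0,-0.06],[0,0,0],75],
    [[0,0,-0.084],[0,0,0],75],
    [[0,0,-0.084],[0,0,0],75],
    [[0,0,-0.084],[0,0,0],0],
    [[0,0,-0.084],[0,0,0],0],
    [[0,0,-0.084],[0,0,0],0],
    [[0,0,-0.084],[0,0,0],0],
    [[0,0,-0.084],[0,0,0],0],
  ],
  newtons=90,
)

```text
clock: 20.9
tcp_pos: [0.4823, -0.2982, 0.0672]
orientation: [2.077, 2.354, 0.001]
contact_force: [-1.9, 0.4, 6.3]
grip_width: 0.0447
```

Request:
arm_command(
  increments=[
    [[0,0,0.01],[0,0,0],0],
    [[0,0,0.03],[0,0,0],0],
    [[0,0,0.07],[0,0,0],0],
    [[0,0,0.115],[0,0,0],0],
    [[0,0,0.16],[0,0,0],0],
    [[0,0,0.205],[0,0,0],0],
    [[0,0,0.25],[0,0,0],0],
    [[0,0,0.295],[0,0,0],0],
    [[0,0.01,0.33],[0,0,0],0],
    [[0,0.03,0.34],[0,0,0],0],
  ],
)

```text
clock: 21.9
tcp_pos: [0.4814, -0.2701, 0.4102]
orientation: [2.079, 2.347, 0.003]
contact_force: [0.4, -0.5, -4.4]
grip_width: 0.0447
```

Request:
arm_command(
  increments=[
    [[0,0.04,0],[0,0,0],0],
    [[-0.01,0.08,0],[0,0,0],0],
    [[-0.02,0.125,0],[0,0,0],0],
    [[-0.02,0.17,0],[0,0,0],0],
    [[-0.02,0.215,0],[0,0,0],0],
    [[-0.02,0.26,0],[0,0,0],0],
    [[-0.02,0.305,0],[0,0,0],0],
    [[-0.02,0.35,0],[0,0,0],0],
    [[-0.02,0.395,0],[0,0,0],0],
    [[-0.02,0.44,0],[0,0,0],0],
  ],
)

```text
clock: 22.9
tcp_pos: [0.4607, 0.1733, 0.4059]
orientation: [-2.079, -2.355, 0.001]
contact_force: [1.2, 0.3, -4.6]
grip_width: 0.0452
```

Request:
arm_command(
  increments=[
    [[-0.01,0.045,0],[0,0,0],0],
    [[0.01,0.09,0],[0,0,0],0],
    [[0.04,0.12,0],[0,0,0],0],
    [[0.0745,0.134,-0.01],[0,0,0],0],
    [[0.0745,0.134,-0.05],[0,0,0],0],
    [[0.0745,0.134,-0.095],[0,0,0],0],
    [[0.0745,0.134,-0.14],[0,0,0],0],
    [[0.0745,0.134,-0.185],[0,0,0],0],
    [[0.0745,0.134,-0.23],[0,0,0],0],
    [[0.0745,0.134,-0.265],[0,0,0],0],
  ],
)

```text
clock: 23.9
tcp_pos: [0.5345, 0.3054, 0.1382]
orientation: [-2.078, -2.356, 0.005]
contact_force: [0.4, 0.3, -4.6]
grip_width: 0.0448
```

Request:
arm_command(
  increments=[
    [[0,0,-0.02],[0,0,0],0],
    [[0,0,-0.035],[0,0,0],0],
    [[0,0,-0.035],[0,0,0],0],
    [[0,0,-0.035],[0,0,0],0],
  ],
)

```text
clock: 24.3
tcp_pos: [0.5367, 0.3065, 0.1067]
orientation: [2.078, 2.356, 0.001]
contact_force: [-0.2, 0.3, -3.5]
grip_width: 0.0449
```

```bash
python3 - <<'E'
from bench import r
from h import *
m,im=snap(r,"p34"); z=r.get_obs()["tcp_pos"][2]
overlay(m,im,"ov7",.5361,.3063,z+.0148,.06,.0235,(.5361,.3063),.0246,box=(225,140,190,145))
E
```

```text
24.35 [0.5371 0.3067 0.1072] [0.9922 0.1247 0.0021] [-0.8588  0.5632  0.324   1.829  -0.2425  0.7857  1.2864]
```

View pics/ov7.png

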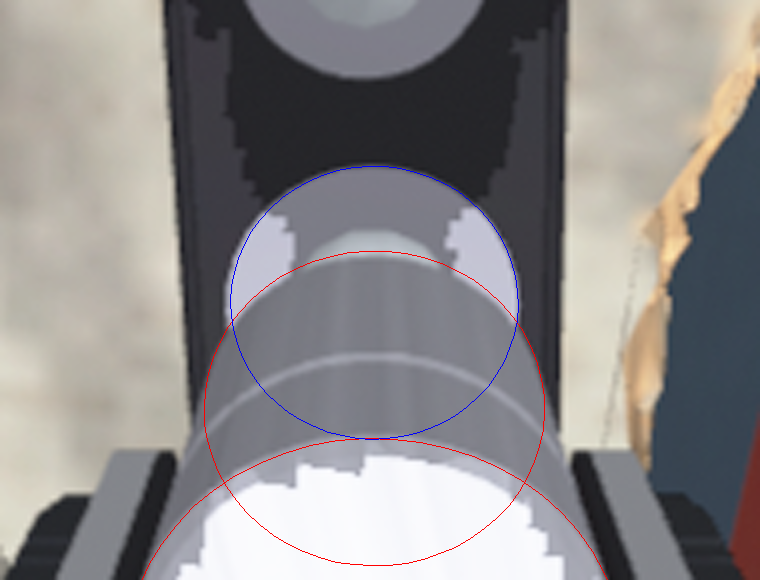

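The 34 socket's foot lies within 1 mm of its post, so I'll lower it.

Request:
arm_command(
  increments=[
    [[0,0,-0.01],[0,0,0],0],
    [[0,0,-0.02],[0,0,0],0],
    [[0,0,-0.03],[0,0,0],0],
    [[0,0,-0.038],[0,0,0],0],
    [[0,0,-0.042],[0,0,0],0],
    [[0,0,-0.045],[0,0,0],0],
    [[0,0,-0.046],[0,0,0],0],
    [[0,0,-0.046],[0,0,0],0],
  ],
)

```text
clock: 25.15
tcp_pos: [0.5359, 0.306, 0.0612]
orientation: [-2.078, -2.355, 0.001]
contact_force: [-5.8, -3.6, 10.3]
grip_width: 0.0449
```

Request:
arm_command(
  increments=[
    [[0,0,0],[0,0,0],75],
    [[0,0,0],[0,0,0],75],
    [[0,0,0],[0,0,0],75],
    [[0,0,0.001],[0,0,0],75],
    [[0,0,0.012],[0,0,0],75],
    [[0,0,0.045],[0,0,0],75],
    [[0,0,0.09],[0,0,0],75],
    [[0,0,0.135],[0,0,0],75],
    [[0,0,0.18],[0,0,0],75],
    [[0,0,0.225],[0,0,0],75],
  ],
)

```text
clock: 26.15
tcp_pos: [0.536, 0.3059, 0.2877]
orientation: [2.078, 2.355, 0.001]
contact_force: [0.5, 0.9, -0.7]
grip_width: 0.0636
```

Request:
arm_command(
  increments=[
    [[-0.02,0,0.045],[0,0,0],65],
    [[-0.05,-0.01,0.08],[0,0,0],65],
    [[-0.076,-0.04,0.095],[0,0,0],65],
    [[-0.076,-0.085,0.095],[0,0,0],65],
    [[-0.076,-0.13,0.095],[0,0,0],65],
    [[-0.076,-0.175,0.095],[0,0,0],65],
    [[-0.076,-0.22,0.095],[0,0,0],65],
    [[-0.076,-0.265,0.095],[0,0,0],65],
    [[-0.076,-0.31,0.095],[0,0,0],65],
    [[-0.076,-0.355,0.095],[0,0,0],65],
  ],
)

```text
clock: 27.15
tcp_pos: [0.4596, -0.0509, 0.3806]
orientation: [2.079, 2.356, 0.003]
contact_force: [0.8, 0.5, 0.7]
grip_width: 0.0555
```

Request:
arm_command(
  increments=[
    [[0,-0.045,0],[0,0,0],65],
    [[0,-0.09,0],[0,0,0],65],
    [[-0.01,-0.135,0],[0,0,0],65],
    [[-0.03,-0.175,0],[0,0,0],65],
    [[-0.055,-0.21,0],[0,0,0],65],
    [[-0.08,-0.245,-0.01],[0,0,0],65],
    [[-0.097,-0.264,-0.045],[0,0,0],65],
    [[-0.097,-0.264,-0.09],[0,0,0],65],
    [[-0.097,-0.264,-0.135],[0,0,0],65],
    [[-0.097,-0.264,-0.18],[0,0,0],65],
  ],
)

```text
clock: 28.15
tcp_pos: [0.3632, -0.313, 0.199]
orientation: [2.078, 2.354, 0.002]
contact_force: [1.1, 1.4, -0.5]
grip_width: 0.0555
```

Request:
arm_command(
  increments=[
    [[0,0,-0.045],[0,0,0],65],
    [[0,0,-0.085],[0,0,0],65],
    [[0,0,-0.12],[0,0,0],65],
    [[0,0,-0.139],[0,0,0],65],
    [[0,0,-0.139],[0,0,0],65],
    [[0,0,-0.139],[0,0,0],0],
    [[0,0,-0.139],[0,0,0],0],
    [[0,0,-0.139],[0,0,0],0],
    [[0,0,-0.139],[0,0,0],0],
    [[0,0,-0.139],[0,0,0],0],
  ],
)

```text
clock: 29.15
tcp_pos: [0.3639, -0.3133, 0.0623]
orientation: [2.077, 2.354, 0.001]
contact_force: [-1.3, 1.6, 8.2]
grip_width: 0.0357
```

Request:
arm_command(
  increments=[
    [[0,0,0.01],[0,0,0],0],
    [[0,0,0.03],[0,0,0],0],
    [[0,0,0.07],[0,0,0],0],
    [[0,0,0.115],[0,0,0],0],
    [[0,0,0.16],[0,0,0],0],
    [[0,0,0.205],[0,0,0],0],
    [[0,0,0.25],[0,0,0],0],
    [[0,0,0.295],[0,0,0],0],
    [[0.015,0.01,0.335],[0,0,0],0],
    [[0.04,0.03,0.345],[0,0,0],0],
  ],
)

```text
clock: 30.15
tcp_pos: [0.4025, -0.2858, 0.4107]
orientation: [2.08, 2.346, 0.009]
contact_force: [-0.2, -0.2, -3.6]
grip_width: 0.0361
```

Request:
arm_command(
  increments=[
    [[0.025,0.04,0],[0,0,0],0],
    [[0.05,0.08,0],[0,0,0],0],
    [[0.06,0.125,0],[0,0,0],0],
    [[0.06,0.17,0],[0,0,0],0],
    [[0.06,0.215,0],[0,0,0],0],
    [[0.06,0.26,0],[0,0,0],0],
    [[0.06,0.305,0],[0,0,0],0],
    [[0.06,0.35,0],[0,0,0],0],
    [[0.06,0.395,0],[0,0,0],0],
    [[0.06,0.44,0],[0,0,0],0],
  ],
)

```text
clock: 31.15
tcp_pos: [0.4624, 0.1582, 0.4064]
orientation: [-2.079, -2.355, -0.001]
contact_force: [1.0, 0.6, -2.6]
grip_width: 0.036
```

Request:
arm_command(
  increments=[
    [[0.005,0.045,0],[0,0,0],0],
    [[0.01,0.09,0],[0,0,0],0],
    [[0.0137,0.125,-0.01],[0,0,0],0],
    [[0.0137,0.1405,-0.04],[0,0,0],0],
    [[0.0137,0.1405,-0.085],[0,0,0],0],
    [[0.0137,0.1405,-0.13],[0,0,0],0],
    [[0.0137,0.1405,-0.175],[0,0,0],0],
    [[0.0137,0.1405,-0.22],[0,0,0],0],
    [[0.0137,0.1405,-0.265],[0,0,0],0],
    [[0.0137,0.1405,-0.29],[0,0,0],0],
  ],
)

```text
clock: 32.15
tcp_pos: [0.4748, 0.2965, 0.1131]
orientation: [2.078, 2.356, -0.007]
contact_force: [-0.6, -0.5, -2.8]
grip_width: 0.0359
```

Request:
arm_command(
  increments=[
    [[0,0,-0.015],[0,0,0],0],
    [[0,0,-0.015],[0,0,0],0],
    [[0,0,-0.015],[0,0,0],0],
  ],
)

```text
clock: 32.45
tcp_pos: [0.4776, 0.2982, 0.1021]
orientation: [2.078, 2.356, 0.003]
contact_force: [-0.3, 0.5, -2.6]
grip_width: 0.0363
```

```bash
python3 - <<'E'
from bench import r
from h import *
m,im=snap(r,"p27"); z=r.get_obs()["tcp_pos"][2]
overlay(m,im,"ov8",.4767,.2975,z+.0147,.055,.019,(.4767,.2975),.0205,box=(225,140,190,145))
E
```

```text
32.5 [0.478  0.2985 0.1026] [0.9922 0.1247 0.0025] [-0.9729  0.5042  0.3933  1.9686 -0.285   0.719   1.2879]
```

View pics/ov8.png

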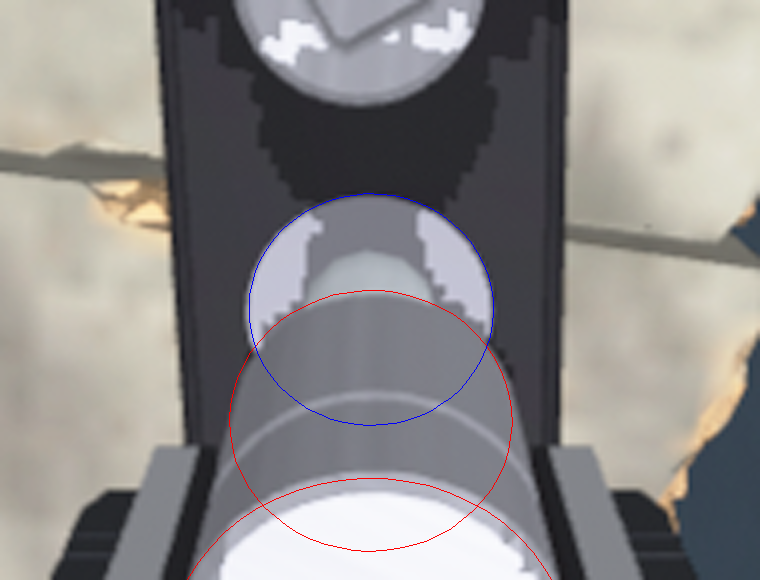

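Aligned again, so I'll lower it.

Request:
arm_command(
  increments=[
    [[0,0,-0.01],[0,0,0],0],
    [[0,0,-0.02],[0,0,0],0],
    [[0,0,-0.03],[0,0,0],0],
    [[0,0,-0.038],[0,0,0],0],
    [[0,0,-0.042],[0,0,0],0],
    [[0,0,-0.045],[0,0,0],0],
    [[0,0,-0.046],[0,0,0],0],
    [[0,0,-0.046],[0,0,0],0],
  ],
)

```text
clock: 33.3
tcp_pos: [0.4766, 0.2975, 0.0563]
orientation: [-2.078, -2.354, 0.001]
contact_force: [-6.2, -3.2, 16.0]
grip_width: 0.0362
```

Contact is at the expected height (foot z ≈ 0.016). I'll release, retreat and back off so the cameras can see the tray.

Request:
arm_command(
  increments=[
    [[0,0,0],[0,0,0],65],
    [[0,0,0],[0,0,0],65],
    [[0,0,0],[0,0,0],65],
    [[0,0,0.001],[0,0,0],65],
    [[0,0,0.012],[0,0,0],65],
    [[0,0,0.045],[0,0,0],65],
    [[0,0,0.09],[0,0,0],65],
    [[0,0,0.135],[0,0,0],65],
    [[0,0,0.18],[0,0,0],65],
    [[-0.03,0,0.225],[0,0,0],65],
  ],
)

```text
clock: 34.3
tcp_pos: [0.4516, 0.2971, 0.2798]
orientation: [2.081, 2.351, 0.005]
contact_force: [-0.6, 1.1, 0.8]
grip_width: 0.0556
```

Request:
arm_command(
  increments=[
    [[-0.046,0,0.03],[0,0,0],65],
    [[-0.046,0,0.03],[0,0,0],65],
    [[-0.046,0,0.03],[0,0,0],65],
  ],
)

```text
clock: 34.6
tcp_pos: [0.4026, 0.2982, 0.3079]
orientation: [-2.075, -2.357, -0.005]
contact_force: [-0.3, 0.3, -1.2]
grip_width: 0.0551
```

```bash
python3 - <<'E'
from bench import r
from h import *
m,im=snap(r,"fin"); t=r.grab_frame("top"); cv2.imwrite("pics/topf.png",t); o=r.get_obs(); print(o["contact_force"],o["grip_width"])
S=3;x0,y0,w,h=245,80,150,200
c=cv2.resize(im[y0:y0+h,x0:x0+w],None,fx=S,fy=S,interpolation=cv2.INTER_CUBIC); a=np.linspace(0,2*np.pi,60)
for X,Y,H,q in((.358,.2798,.05,.011),(.4174,.2886,.052,.015),(.4767,.2975,.055,.019),(.5361,.3063,.06,.0235)):
  for z in(.016,.016+H):
    p=proj(m,np.c_[X+q*np.cos(a),Y+q*np.sin(a),np.full(60,z)]); cv2.polylines(c,[np.int32((p-[x0,y0]+.5)*S)],True,(0,0,255),1)
b=cv2.imread("pics/top0.png"); f=lambda i:cv2.resize(i[130:280,165:280],None,fx=2.6,fy=2,interpolation=cv2.INTER_CUBIC)
g=cv2.absdiff(t,b).max(2)
for n,(x,y) in dict(bearing=(235,157),bar=(461,246)).items(): print(n,g[y-10:y+10,x-10:x+10].mean(),g[y-10:y+10,x-10:x+10].max())
cv2.imwrite("pics/finov.png",np.hstack([c,np.vstack([f(b),f(t)])]))
E
```

```text
34.65 [0.4032 0.2977 0.3068] [0.9921 0.1254 0.0007] [-1.1893  0.129   0.4783  1.9162 -0.0666  1.1105  1.0117]
[-0.523   0.2229 -0.3819] 0.05582405192774082
bearing 1.9375 5
bar 2.0925 5
```

View pics/finov.png

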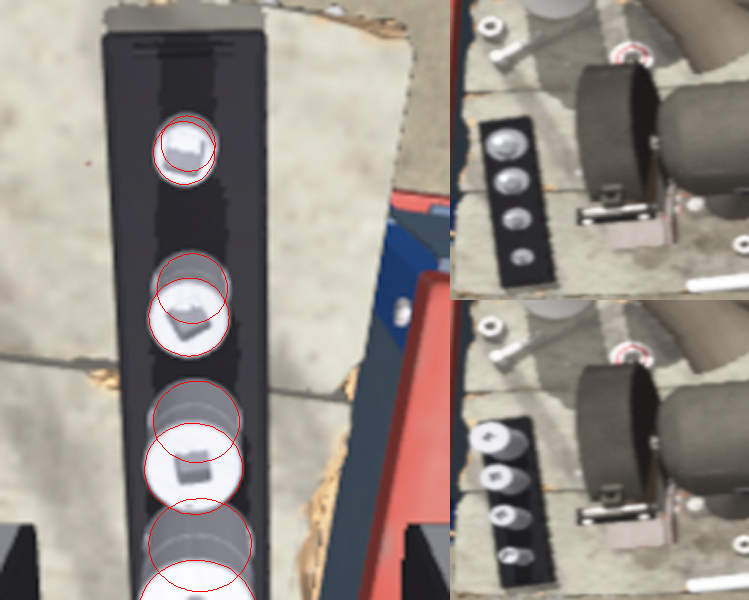

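All four sockets match the overlays of fully seated sockets, and the bystanders haven't moved. The arm is clear, so I'll hand in.

```bash
python3 -c "
from bench import r
print(r.hand_in())"
```

```text
the job is handed in; nothing more can be done
None
```

I moved all four sockets from the wooden board to the black tray, each over the post of its own size. They stand in order from smallest to largest, and I handed the job in at about 35 s on the robot's clock, with no verdict reported.

**Last checks:**
- **Seating:** in the final wrist picture, all four sockets match the outlines of sockets standing fully down and upright on their posts, to about 1 mm by eye. The foot of the 34 socket was at the edge of that enlarged view. At release, the tool height put the feet of 21, 27 and 34 within about 1 mm of the tray's top. The 14 met firm contact at its expected height.
- **Bystanders:** the before-and-after top pictures show no change around the ball bearing or the green bar.
- **Robot:** the gripper was open and well clear, with the measured force near zero.

**Disagreements:**
- The first picture of the 14 socket in the gripper put it about 4 mm off the tool axis. A closer picture showed about 2 mm, so I corrected its position before lowering it.
- Seating the 21 socket showed 52 N at the wrist, more than the 10–25 N for the others but below the 120 N limit.

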